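Close the walnut canister: nudge the loose lid home and press its button

ROBOT

A 6-joint arm with a two-finger parallel gripper is mounted at the origin on the work surface. World frame = base frame: x ahead of the robot, y to its left, z up, the work surface at z = 0. Lengths are in m, angles in rad, forces in N, time in s.
With the tool pointing down it reaches from about 0.275 to 0.875 m from the base axis. Payload 12.5 kg.
Tool frame: the origin (TCP) lies at the very end of the fingers, on their centre line; the grasp point (between the pads) lies 19 mm behind it; x points along the fingers, y is the direction in which the jaws open and shut, and the axes are right-handed (so a half turn about x gives the same grasp; the last joint's range is limited). The gripper opens to 85 mm and grips with 20 to 120 N. Pads are 22 mm wide; open, the fingers measure 114 mm over their backs; the gripper's body (76 mm by 85 mm) begins 54 mm behind the grasp point. The pads swing forward as they close: fully open they stand 13 mm farther back than shut.
Start: joints at [-1.395, 0.351, 1.652, -0, 1.139, -0.085], TCP at [0.142, -0.531, 0.2] pointing down, gripper open.
Joint ranges: [-2.75, 2.75], [-0.79, 2.1], [0.01, 2.65], [-1.57, 4.71], [0.07, 3.14], [-2.87, 2.87]. Speed limits (rad/s): [2.22, 2.22, 2.79, 3.14, 3.14, 3.14].

INTERFACE

Orientations are given as a 3x3 rotation matrix whose columns are the frame's x, y, z axes.
In Python, from bench import manip gives the robot as it stands. Calls block until the motion is done:
- manip.move_ptp(position, orientation): joint-space move of the TCP to a pose.
- manip.move_l(position, attitude=None, max_speed=0.15): straight line of the TCP; attitude=None keeps the orientation; max_speed is the mean speed in m/s.
- manip.move_j(angles): joint-space move.
- manip.set_gripper(opening, effort=None): opening from 0.0 (shut) to 1.0 (fully open); effort is the grip in N (None keeps the last); returns when the fingers have stopped.
- manip.dwell(seconds).
- manip.inverse_kinematics(position, orientation): joint angles nearest the present ones, or None.
- manip.grab_frame(name): name is "side" or "top"; returns (picture, depth): 400x640x3 uint8, red, green, blue; 400x640 float32, m along the optical axis (not along the pixel's ray), 0 where there is no reading.
- manip.get_calibration(name): a dict with "camera_matrix" (3x3 intrinsics, pixels), "R" (3x3) and "t" (3): a world point X has camera coordinates R X + t. Camera axes: x right, y down, z forward; pixel columns grow to the right and rows downward; lengths in m; the calibration is good to about 2 mm. A picture is of the moment at which its call begins. get_calibration takes no time and is no camera call.
A pose or a line that the arm cannot do raises manip.Unreachable and nothing moves.
- manip.sign_off(): hands the job in, once; it reports no verdict.
Trained networks look in the newest picture that a camera, given by its name, has taken for a name from the list of things; names that differ only in an ending like _2 or _b are one class to them, and where a whole thing is asked for, a point or a joint stands for the part that bears it (a point fixed in the world has none). Each returns a list of dicts, best first, with "confidence" (0 to 1); they miss things now and then, are a little off and sometimes report something else, mostly with a low value. They report only what shows in the picture. A call takes as long as a camera call. They do not tell look-alikes from the thing itself.
- manip.look_for(camera, name): "at" ([x, y, z] in m, in world coordinates, good to about 4 mm: the middle of the surface that is visible of it).
Readings, each from a call of its own:
- manip.current_time(): time.
- manip.current_qpos(): joint angles.
- manip.current_joint_vel(): joint speeds.
- manip.current_joint_torque(): joint torques, N m.
- manip.current_ee_pos(): TCP position.
- manip.current_tcp_rot(): TCP orientation.
- manip.current_force(): force on the tool from outside, world axes, zero at the start.
- manip.current_ft_torque(): the same for the moment, N m.
- manip.current_grip_width(): opening from 0.0 (shut) to 1.0 (fully open).
Only numpy, scipy, OpenCV 4.12 (cv2) and the standard library are available. Lean on these libraries where they do the work, as an engineer would, in place of code of your own. Each camera call takes 0.05 s, during which the arm holds its last target.

TASK

The lid of the open steel canister was left lying askew across its rim: push it sideways by its edge with the fingertips until it drops into the mouth and sits flat all round, and only then press the round button in its middle all the way down to seal it. Do not pinch, lift or carry the lid, keep off the button until the lid is home, and leave the canister and everything around it standing where it is.

Things in the scene. Friction and masses are not known exactly. Their poses are not given: they have to be found in the camera images.
- canister: the open canister: loose, about 1.2 kg, a steel drum with a grey plastic collar, 110 mm across and 110 mm high to its rim; origin at the centre of its underside, z up its axis. The rim is a flat ring 7.5 mm wide round a mouth of 95 mm
- canister_mouth (a point): centre of the canister's mouth, at the height of the rim (110 mm above its underside)
- lid: the loose white lid, about 0.15 kg: a flange 122 mm across, 5 mm thick, over a plug 92 mm across, 8 mm deep. Origin: centre of the flange's underside, z up. It starts level, its plug on the rim: origin 8 mm above the rim, 24 to 36 mm off the mouth's axis in any direction. Home, its origin is at canister_mouth. Near the middle its leading edge dips a little onto the rim; pushing on brings it home. It slides with a few newtons
- button_top (a point): centre of the top of the lid's push button, a round white button 46 mm across; it stands 9 mm above the lid's top face when up and 1 mm when down, so that it is 14 mm above canister_mouth when the lid is home and the button up
- button (a joint): how far the button is pushed down into the lid: 0 up (as it starts), 0.008 m fully down. It takes about 5 N to move and stays where it is left
- low_canister: closed canister of the same family: steel, 110 mm across (lid 122 mm), 76 mm high, its button already down. Bystander; origin at the centre of its underside
- tall_canister: closed canister of the same family: steel, 110 mm across (lid 122 mm), 156 mm high, its button already down. Bystander; origin at the centre of its underside
- spice_jar: amber jar, 42 mm across, 88 mm high. Bystander; origin at the centre of its underside
- food_can: food tin with a red label, 74 mm across, 102 mm high. Bystander; origin at the centre of its underside
- oil_bottle: green bottle, 58 mm across, 180 mm high. Bystander; origin at the centre of its underside
- mug: blue mug, 82 mm across, 92 mm high, handle on its +y side. Bystander; origin at the centre of its underside
- tea_box: green carton 75 x 145 x 75 mm high. Bystander; origin at the centre of its underside
- spoon: wooden spoon lying flat, 240 mm long along its x axis. Bystander; origin on its underside, midway along it
Things that resemble listed ones, but are neither listed nor needed, are in the scene too. What is shaped like the lid but blue is not meant. Leave any orange look-alike of the canister alone.

How it is judged:
By the outcome, as a careful person would: the job done as asked, in the order asked, and still so for the second after the job is handed in, with the robot touching nothing.
It also fails if it takes over 45 s, if anything falls off the work surface, if the arm or the gripper's body presses on something with over 40 N, if the wrist force passes 120 N, or if a joint passes its speed limit or range.

## Working session

There is one attempt and no reset: what is moved stays moved. The work goes in short steps, each a Python script; the robot and the scene stay as the last script left them, time stands still between calls to the robot, and variables do not carry over. Pictures are saved under pics/ and viewed, and the job is handed in when it is done.

```bash
mkdir -p pics; ls
cat > h.py <<'E'
from bench import manip
import numpy as np, cv2
def snap(n,f):
    p,d=manip.grab_frame(n); cv2.imwrite(f'pics/{f}.png',p[:,:,::-1]); np.savez(f'pics/{f}.npz',p=p,d=d); return p,d
def pts(n,d):
    c=manip.get_calibration(n);K,R,t=[np.array(c[k],float) for k in('camera_matrix','R','t')]
    v,u=np.mgrid[:d.shape[0],:d.shape[1]]
    X=np.stack([(u-K[0,2])/K[0,0]*d,(v-K[1,2])/K[1,1]*d,d],-1)
    return (X-t)@R
E
python3 - <<'E'
from h import *
for c in('side','top'):
    snap(c,c+'0')
    for n in('canister','lid','button_top','low_canister','tall_canister','oil_bottle','mug','spice_jar','food_can','tea_box','spoon'):
        print(c,n,[(np.round(r['at'],3).tolist(),round(r['confidence'],2)) for r in manip.look_for(c,n)])
print(manip.current_time(),manip.current_force())
E
```

```text
pics
side canister [([0.518, -0.12, 0.056], 0.72)]
side lid [([0.552, -0.12, 0.118], 0.83), ([0.349, -0.118, 0.013], 0.77), ([0.378, 0.178, 0.017], 0.57), ([0.745, 0.044, 0.081], 0.56)]
side button_top [([0.382, 0.174, 0.02], 0.78), ([0.349, -0.128, 0.022], 0.67), ([0.743, 0.041, 0.081], 0.45)]
side low_canister [([0.558, 0.176, 0.076], 0.94)]
side tall_canister [([0.685, -0.339, 0.117], 0.67), ([0.515, -0.12, 0.058], 0.22)]
side oil_bottle [([0.744, 0.042, 0.084], 0.93), ([0.554, -0.122, 0.133], 0.71)]
side mug [([0.436, -0.344, 0.071], 0.58)]
side spice_jar [([0.549, 0.023, 0.052], 0.86), ([0.55, -0.116, 0.121], 0.7)]
side food_can [([0.665, 0.343, 0.07], 0.84), ([0.515, -0.117, 0.06], 0.45), ([0.439, -0.344, 0.073], 0.22)]
side tea_box [([0.516, -0.117, 0.057], 0.38)]
side spoon [([0.369, 0.022, 0.011], 0.88)]
top canister [([0.522, -0.185, 0.072], 0.7), ([0.271, -0.294, 0.068], 0.67)]
top lid [([0.555, -0.124, 0.123], 0.97), ([0.385, 0.169, 0.012], 0.88), ([0.354, -0.129, 0.009], 0.6)]
top button_top [([0.351, -0.135, 0.02], 0.71), ([0.559, -0.128, 0.131], 0.55)]
top low_canister [([0.572, 0.157, 0.075], 0.79)]
top tall_canister [([0.696, -0.36, 0.154], 0.94)]
top oil_bottle [([0.74, 0.03, 0.115], 0.57), ([0.364, 0.019, 0.012], 0.35)]
top mug [([0.413, -0.392, 0.052], 0.82)]
top spice_jar [([0.55, 0.01, 0.091], 0.79), ([0.67, 0.322, 0.099], 0.71)]
top food_can [([0.672, 0.322, 0.1], 0.91), ([0.554, -0.126, 0.133], 0.39)]
top tea_box [([0.43, 0.349, 0.075], 0.64)]
top spoon [([0.365, 0.023, 0.012], 0.58)]
1.2 [ 0.0017607   0.28773347 -0.23642146]
```

View pics/side0.png

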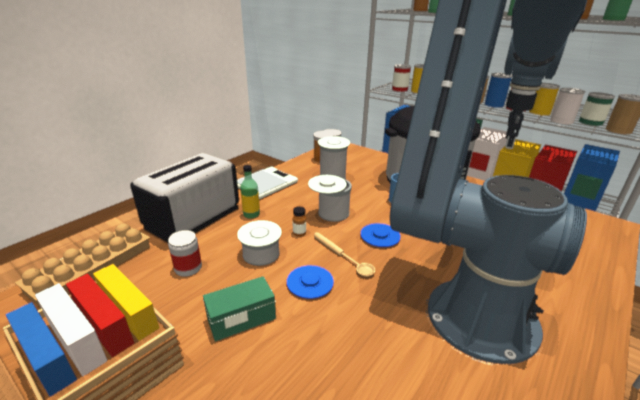

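View pics/top0.png

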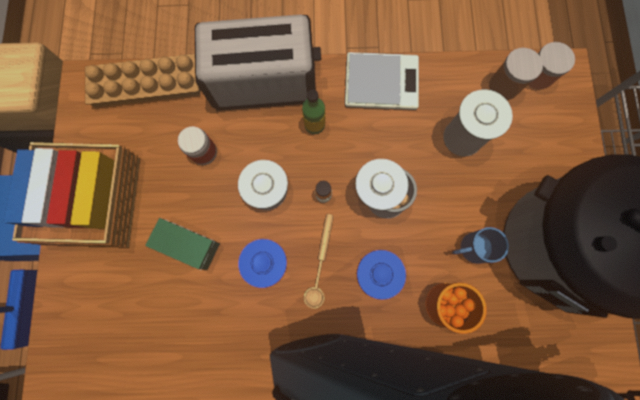

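The side view shows the white lid at (328,184) on the grey canister, overhanging away from the robot. In the top view the lid is at (382,184), with the canister mouth showing at lower right, around (405,197). So the lid has to move in −x and −y. Next I'll fit circles to the depth data.

```bash
cat >> h.py <<'E'
from scipy.optimize import least_squares
def fit(P,r=None):
    # robust circle fit
    f=(lambda q: np.hypot(*(P-q[:2]).T)-(r or q[2]))
    s=least_squares(f,[*P.mean(0),r or .055],loss='soft_l1',f_scale=.001)
    return s.x, np.std(f(s.x))
E
python3 - <<'E'
from h import *
for c in('top','side'):
    z=np.load(f'pics/{c}0.npz');X=pts(c,z['d']);p=z['p'].astype(int)
    m=(abs(X[...,0]-.54)<.11)&(abs(X[...,1]+.13)<.1)&(X[...,2]>.03)
    print(c,m.sum(),np.histogram(X[m][:,2],bins=np.arange(.03,.15,.004)))
    lid=m&(abs(X[...,2]-.123)<.0035)&(p.min(-1)>120)
    for nm,mm in(('lid',lid),('button',m&(X[...,2]>.129)&(X[...,2]<.14)),('rim',m&(abs(X[...,2]-.11)<.004))):
        Q=X[mm]; 
        if len(Q): print(nm,len(Q),Q.mean(0),Q.min(0),Q.max(0),(Q.min(0)+Q.max(0))/2)
    im=cv2.resize(z['p'][130:240,320:460] if c=='top' else z['p'][160:240,290:370],None,fx=5,fy=5,interpolation=cv2.INTER_NEAREST)
    cv2.imwrite(f'pics/{c}crop.png',im[:,:,::-1])
E
```

```text
top 2593 (array([  10,   17,    9,   16,   31,   13,   15,   25,   19,   35,   36,
         10,   17,   12,    3,    1,    7,   19,   18,  142,   67,    6,
        682, 1057,  117,  199,   10,    0,    0]), array([0.03 , 0.034, 0.038, 0.042, 0.046, 0.05 , 0.054, 0.058, 0.062,
       0.066, 0.07 , 0.074, 0.078, 0.082, 0.086, 0.09 , 0.094, 0.098,
       0.102, 0.106, 0.11 , 0.114, 0.118, 0.122, 0.126, 0.13 , 0.134,
       0.138, 0.142, 0.146]))
lid 1677 [ 0.55623345 -0.12768371  0.12259278] [ 0.49697894 -0.18835717  0.11950969] [ 0.61823873 -0.06843628  0.12641571] [ 0.55760883 -0.12839672  0.1229627 ]
button 263 [ 0.55714457 -0.12746768  0.13134908] [ 0.5350463  -0.149468    0.12906237] [ 0.57899334 -0.10530563  0.13535371] [ 0.55701982 -0.12738682  0.13220804]
rim 209 [ 0.5316552  -0.18704838  0.10934376] [ 0.49222944 -0.21169099  0.10608113] [ 0.59580284 -0.13361895  0.11383241] [ 0.54401614 -0.17265497  0.10995677]
side 1218 (array([ 32,  35,  28,  33,  36,  28,  32,  34,  27,  35,  38,  30,  38,
        33,  44,  20,  28,  33,  25,  46,  13,   5, 134, 322,  26,  63,
         0,   0,   0]), array([0.03 , 0.034, 0.038, 0.042, 0.046, 0.05 , 0.054, 0.058, 0.062,
       0.066, 0.07 , 0.074, 0.078, 0.082, 0.086, 0.09 , 0.094, 0.098,
       0.102, 0.106, 0.11 , 0.114, 0.118, 0.122, 0.126, 0.13 , 0.134,
       0.138, 0.142, 0.146]))
lid 446 [ 0.55489655 -0.12090401  0.12272208] [ 0.498791   -0.1899111   0.11956295] [ 0.61913432 -0.06357616  0.12633972] [ 0.55896266 -0.12674363  0.12295133]
button 74 [ 0.55944797 -0.12574425  0.131099  ] [ 0.53753281 -0.1504572   0.12905481] [ 0.58142478 -0.10097621  0.13365622] [ 0.55947879 -0.12571671  0.13135551]
rim 59 [ 0.5122542  -0.16280903  0.1089666 ] [ 0.494965   -0.21058663  0.10611475] [ 0.56115732 -0.10703415  0.11263014] [ 0.52806116 -0.15881039  0.10937245]
```

View pics/topcrop.png

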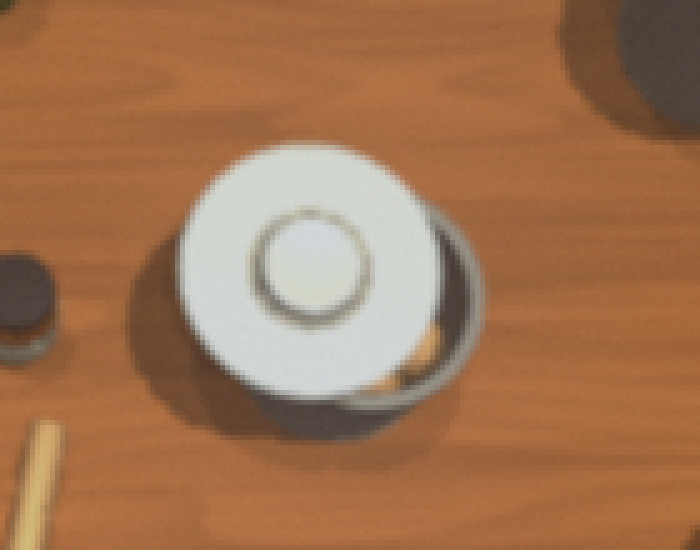

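View pics/sidecrop.png

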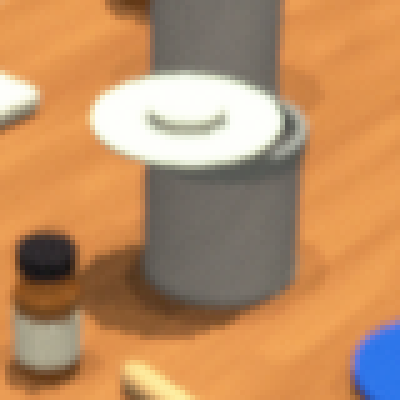

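Run:
```python
from h import *
z=np.load('pics/top0.npz');X=pts('top',z['d'])
L=np.array([.557,-.1275])
m=(abs(X[...,0]-.54)<.11)&(abs(X[...,1]+.13)<.1)&(abs(X[...,2]-.11)<.0035)
Q=X[m][:,:2];
Q=Q[np.hypot(*(Q-L).T)>.063]
s=least_squares(lambda q:np.clip(abs(np.hypot(*(Q-q).T)-.05125)-.003,0,None),[.535,-.155],loss='soft_l1',f_scale=.001)
r=np.hypot(*(Q-s.x).T);print('rim mid',s.x,len(Q),np.percentile(r,[2,10,50,90,98]))
f,e=fit(Q,.05125);print(f,e)
z=np.load('pics/side0.npz');X=pts('side',z['d'])
m=(abs(X[...,0]-.53)<.07)&(abs(X[...,1]+.15)<.065)&(X[...,2]>.02)&(X[...,2]<.09)
Q=X[m][:,:2];f,e=fit(Q,.055);print('wall side',f,e,len(Q))
z=np.load('pics/top0.npz');X=pts('top',z['d'])
m=(abs(X[...,0]-.53)<.07)&(abs(X[...,1]+.15)<.065)&(X[...,2]>.02)&(X[...,2]<.09)
Q=X[m][:,:2];f,e=fit(Q,.055);print('wall top',f,e,len(Q))
C=s.x
print('off',L-C,np.hypot(*(L-C)))
```

```text
rim mid [ 0.54687868 -0.15636842] 190 [0.04750338 0.0481862  0.05149653 0.05438905 0.05496226]
[ 0.54671883 -0.15632227  0.05125   ] 0.0022840498107425202
wall side [ 0.55204771 -0.1593304   0.055     ] 0.002113274742434441 580
wall top [ 0.5530187  -0.14922345  0.055     ] 0.004656902121418155 284
off [0.01012132 0.02886842] 0.030591287172405102
```

Run:
```python
from h import *
z=np.load('pics/top0.npz');X=pts('top',z['d']);ok=z['d']>0
X=X[ok]
print('height max map, rows x .8..0, cols y .1..-.9 (cm)')
ys=np.arange(.1,-.95,-.05);print('      ',*[f'{y*100:4.0f}' for y in ys])
for x in np.arange(.8,-.05,-.05):
    print(f'{x:.2f}',*[ (f'{100*Q.max():4.0f}' if len(Q:=X[(abs(X[:,0]-x)<.025)&(abs(X[:,1]-y)<.025)][:,2]) else '   .') for y in ys])
print(manip.current_tcp_rot().round(2).tolist(),manip.current_grip_width())
u=-np.array([.0095,.0295]);u/=np.linalg.norm(u);print(u)
for s in(1,-1):
    y=s*np.array([-u[1],u[0],0]);x=np.array([0,0,-1.]);R=np.stack([x,y,np.cross(x,y)],1)
    print(s,manip.inverse_kinematics([.57,-.04,.2],R))
```

```text
height max map, rows x .8..0, cols y .1..-.9 (cm)
         10    5    0   -5  -10  -15  -20  -25  -30  -35  -40  -45  -50  -55  -60  -65  -70  -75  -80  -85  -90
0.80   18   18   13    3    3    3    3    3    1    0    0   12   12   12    1    1    0    0    .    .    .
0.75    0   18   18    1    1    1    1    0   16   16   16   16    0    0    1    1    1    0    .    .    .
0.70    1    0    0    0    0    0    0    0   16   16   16   16    0    1    0    0    0    1    .    .    .
0.65    7    1    0    1    0    0    1    0   16   16   16    0    1    1    0    0    0    0    .    .    .
0.60    8    1    9   13   13   13   12    1    1    1    0    1    0   24   24   24    .    .    .    .    .
0.55    8    9    9   13   14   14   13    1    0    0    1   23   27   27   27   25    .    .    .    .    .
0.50    0    0    2    0   13   13   12    1    1    1    0   26   27   28   28    .    .    .    .    .    .
0.45    1    1    2    0    0    0    0    1    0    9   10   27   28   31   28    .    .    .    .    .    .
0.40    2    2    2    1    2    2    2    1    8    9    
[... 448 characters left out ...]
  1    1    1    0    0    0    .    .    .
0.15   39   41    .    .    .    .    0    0    0    0    0    0   32    1    1    0    1    0    .    .    .
0.10    .    .    .    .    .    .    .    .    .    .    .    0    1    1    0    0    0    1    .    .    .
0.05    .    .    .    .    .    .    .    .    .    .    .    .    .    .    .    0    0    0    .    .    .
-0.00    .    .    .    .    .    .    .    .    .    .    .    .    .    .    .    .    .    .    .    .    .
[[-0.0, 0.26, -0.97], [0.0, -0.97, -0.26], [-1.0, -0.0, 0.0]] 1.0001215939278354
[-0.30653137 -0.95186056]
1 [-1.51529488e-01  3.89367125e-01  1.59503359e+00 -4.44089210e-16
  1.15719194e+00  1.60017339e-01]
-1 None
```

```bash
cat >> h.py <<'E'
C=np.array([.548,-.157]);L=np.array([.557,-.1275])
u=(C-L)/np.linalg.norm(C-L)
_y=np.array([-u[1],u[0],0]);_x=np.array([0,0,-1.]);RT=np.stack([_x,_y,np.cross(_x,_y)],1)
def at(s,z): # TCP s metres behind lid start centre along the push line
    q=L-u*s; return [q[0],q[1],z]
E
python3 - <<'E'
from h import *
manip.move_l([.142,-.531,.42],max_speed=.25)
manip.move_ptp(at(.082,.42),RT)
manip.set_gripper(.4)
manip.move_l(at(.082,.16),max_speed=.2)
print(manip.current_time(),manip.current_ee_pos(),manip.current_force(),manip.current_grip_width())
snap('top','top1');snap('side','side1')
p,d=snap('top','top1')
for c in('top','side'):
    z=np.load(f'pics/{c}1.npz')
    im=cv2.resize(z['p'][100:240,320:460] if c=='top' else z['p'][100:240,220:380],None,fx=4,fy=4)
    cv2.imwrite(f'pics/{c}1crop.png',im[:,:,::-1])
E
```

```text
6.5583 [ 0.58144754 -0.0491143   0.16099097] [ 0.58133787  0.64114131 -0.38231193] 0.40173395361709907
```

View pics/side1crop.png

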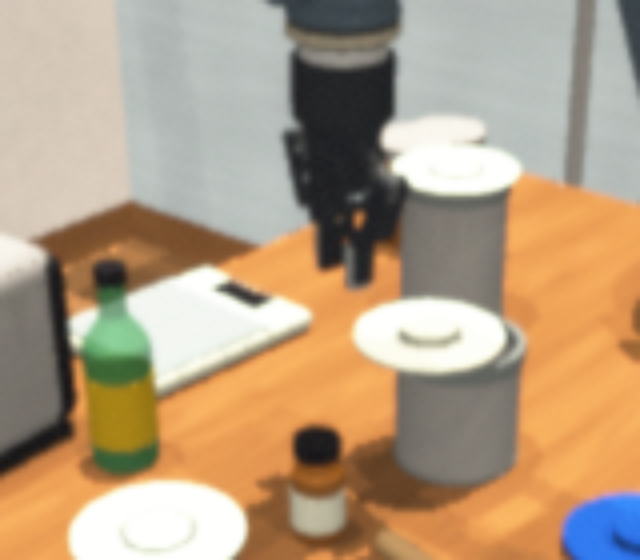

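View pics/top1crop.png

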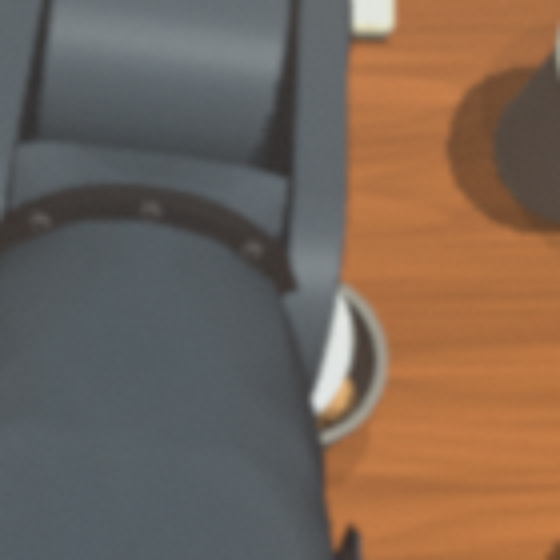

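The side view crop shows the two fingertips at about (328,265) and (358,280), beside the lid at (430,335) and not touching it. In the top view the arm hides most of the lid, so I'll track progress with the side camera. First I'll measure the fingertip height.

Run:
```python
from h import *
z=np.load('pics/side1.npz');X=pts('side',z['d'])
q=np.array([.5814,-.0491])
rel=X[...,:2]-q; a=rel@u; b=rel@_y[:2]
m=(abs(a)<.04)&(abs(b)<.07)&(X[...,2]>.14)&(X[...,2]<.26)
for lo in np.arange(.15,.22,.005):
    k=m&(abs(X[...,2]-lo)<.0025)
    if k.any(): print(round(lo,3),k.sum(),'a',a[k].min().round(3),a[k].max().round(3),'b',np.sort(b[k]).round(3)[[0,-1]], np.median(b[k]).round(3))
for s in (1,-1):
  k=m&(b*s>0); print(s,'lowest z',np.sort(X[k][:,2])[:8].round(3))
```

```text
Traceback (most recent call last):
NameError: name '_y' is not defined
```

```bash
sed -i 's/\b_y\b/yy/g; s/\b_x\b/xx/g' h.py
python3 - <<'E'
from h import *
z=np.load('pics/side1.npz');X=pts('side',z['d'])
q=np.array([.5814,-.0491])
rel=X[...,:2]-q; a=rel@u; b=rel@yy[:2]
m=(abs(a)<.04)&(abs(b)<.07)&(X[...,2]>.14)&(X[...,2]<.26)
for lo in np.arange(.15,.22,.005):
    k=m&(abs(X[...,2]-lo)<.0025)
    if k.any(): print(round(lo,3),k.sum(),'a',a[k].min().round(3),a[k].max().round(3),'b',np.sort(b[k]).round(3)[[0,-1]], np.median(b[k]).round(3))
for s in (1,-1):
  k=m&(b*s>0); print(s,'lowest z',np.sort(X[k][:,2])[:8].round(3))
E
```

```text
0.19 1 a -0.0 -0.0 b [0.022 0.022] 0.022
0.195 13 a -0.011 0.008 b [-0.024  0.023] 0.017
0.2 15 a -0.013 0.006 b [-0.03   0.022] 0.016
0.205 24 a -0.013 0.008 b [-0.031  0.022] -0.003
0.21 21 a -0.014 0.01 b [-0.031  0.021] -0.019
0.215 24 a -0.013 0.01 b [-0.031  0.022] -0.019
0.22 24 a -0.012 0.01 b [-0.032  0.021] -0.024
1 lowest z [0.192 0.193 0.195 0.195 0.195 0.197 0.197 0.197]
-1 lowest z [0.194 0.194 0.195 0.195 0.196 0.197 0.199 0.199]
```

Run:
```python
from h import *
c=manip.get_calibration('side');K,R,t=[np.array(c[k],float) for k in('camera_matrix','R','t')]
for b in(-.024,.024):
  for z in(.161,.165,.17,.18,.19):
    P=np.r_[np.array([.5814,-.0491])+b*yy[:2],z];q=K@(R@P+t);q=q[:2]/q[2];print(b,z,q.round(1),'crop',((q-[220,100])*4).round())
z=np.load('pics/side1.npz')
X=pts('side',z['d'])
for u0 in(302,309):
  for v in range(160,176): print(u0,v,z['p'][v,u0],z['d'][v,u0].round(3),X[v,u0].round(3))
```

```text
-0.024 0.161 [310.4 181.8] crop [361. 327.]
-0.024 0.165 [310.4 180.7] crop [361. 323.]
-0.024 0.17 [310.4 179.2] crop [361. 317.]
-0.024 0.18 [310.4 176.2] crop [361. 305.]
-0.024 0.19 [310.4 173.2] crop [361. 293.]
0.024 0.161 [301.9 176. ] crop [327. 304.]
0.024 0.165 [301.8 174.9] crop [327. 299.]
0.024 0.17 [301.8 173.4] crop [327. 294.]
0.024 0.18 [301.8 170.5] crop [327. 282.]
0.024 0.19 [301.7 167.5] crop [327. 270.]
302 160 [31 30 31] 1.121 [ 0.597 -0.05   0.219]
302 161 [34 33 35] 1.123 [ 0.598 -0.05   0.216]
302 162 [35 35 36] 1.125 [ 0.598 -0.05   0.212]
302 163 [31 32 33] 1.13 [ 0.6   -0.053  0.208]
302 164 [34 33 33] 1.132 [ 0.6   -0.052  0.204]
302 165 [38 36 36] 1.135 [ 0.601 -0.053  0.201]
302 166 [77 54 40] 1.133 [ 0.599 -0.051  0.199]
302 167 [164 105  61] 1.142 [ 0.603 -0.056  0.192]
302 168 [236 159  86] 1.593 [ 0.871 -0.366 -0.001]
302 169 [248 177  97] 1.584 [ 0.864 -0.358 -0.001]
302 170 [246 176  96] 1.569 [ 0.854 -0.346  0.002]
302 171 [243 169  91] 1.567 [ 0.852 -0.343 -0.001]
302 172 [240 165  90] 1.554 [ 0.843 -0.333  0.001]
302 173 [238 161  87] 1.548 [ 
[... 204 characters left out ...]
0.034  0.233]
309 162 [40 41 43] 1.084 [ 0.558 -0.035  0.229]
309 163 [42 42 43] 1.087 [ 0.558 -0.035  0.226]
309 164 [41 42 43] 1.087 [ 0.557 -0.034  0.223]
309 165 [42 44 44] 1.085 [ 0.555 -0.032  0.221]
309 166 [42 44 44] 1.088 [ 0.556 -0.033  0.218]
309 167 [45 45 45] 1.092 [ 0.557 -0.034  0.213]
309 168 [41 42 44] 1.089 [ 0.555 -0.031  0.212]
309 169 [40 43 43] 1.093 [ 0.556 -0.032  0.208]
309 170 [60 58 58] 1.096 [ 0.557 -0.034  0.204]
309 171 [108  94  84] 1.097 [ 0.556 -0.033  0.201]
309 172 [174 130 100] 1.105 [ 0.56  -0.037  0.195]
309 173 [225 151  91] 1.546 [ 0.814 -0.343  0.001]
309 174 [232 154  85] 1.538 [ 0.808 -0.336  0.001]
309 175 [234 158  87] 1.534 [ 0.804 -0.332 -0.001]
```

The tips appear about 33 mm above the reported TCP. I'll take a fresh picture now the arm has settled.

```bash
cat >> h.py <<'E'
def tips(f):
    p,d=snap('side',f);X=pts('side',d);e=manip.current_ee_pos()
    rel=X[...,:2]-e[:2]; a=rel@u; b=rel@yy[:2]
    m=(abs(a)<.04)&(abs(b)<.07)&(X[...,2]>e[2]-.04)&(X[...,2]<e[2]+.06)&(p.max(-1)<75)&(d>0)
    print('ee',e.round(4),'width',manip.current_grip_width())
    for s in (1,-1):
        k=m&(b*s>0); o=np.argsort(X[k][:,2])[:10]; print(s,'lowest z',X[k][o][:,2].round(3),'a',a[k][o].min().round(3),a[k][o].max().round(3),'b',b[k].min().round(3),b[k].max().round(3))
E
python3 - <<'E'
from h import *
tips('side2')
manip.dwell(.1)
print(manip.current_qpos())
manip.set_gripper(0)
tips('side3')
print(manip.current_time())
E
```

```text
ee [ 0.5812 -0.0491  0.1606] width 0.4027716374302218
1 lowest z [0.199 0.199 0.2   0.201 0.202 0.202 0.203 0.203 0.203 0.204] a -0.009 0.008 b 0.014 0.021
-1 lowest z [0.204 0.205 0.207 0.207 0.208 0.209 0.209 0.21  0.21  0.211] a -0.01 0.003 b -0.032 -0.025
[-1.64126397e-01  4.52203138e-01  1.60426086e+00 -5.46982038e-06
  1.08454205e+00  1.31980358e-01]
ee [ 0.5809 -0.0491  0.16  ] width -0.0006631990494115246Traceback (most recent call last):
  File "<stdin>", line 6, in <module>
  File "h.py", line 27, in tips
    k=m&(b*s>0); o=np.argsort(X[k][:,2])[:10]; print(s,'lowest z',X[k][o][:,2].round(3),'a',a[k][o].min().round(3),a[k][o].max().round(3),'b',b[k].min().round(3),b[k].max().round(3))
                                                                                            ~~~~~~~~~~~^^
    return umr_minimum(a, axis, None, out, keepdims, initial, where)
ValueError: zero-size array to reduction operation minimum which has no identity
```

Run:
```python
import numpy as np
from h import *
z=np.load('pics/side3.npz')
cv2.imwrite('pics/side3crop.png',cv2.resize(z['p'][100:240,220:380],None,fx=4,fy=4)[:,:,::-1])
X=pts('side',z['d']);e=np.array([.581,-.049])
m=(np.hypot(*(X[...,:2]-e).transpose(2,0,1))<.06)&(X[...,2]>.14)
k=np.argwhere(m);o=np.argsort(X[m][:,2])[:12]
print(k[o].tolist(),X[m][o].round(3).tolist())
```

```text
[[171, 305], [170, 308], [170, 307], [170, 306], [170, 305], [169, 309], [170, 303], [169, 302], [170, 304], [169, 303], [169, 308], [168, 302]] [[0.581, -0.044, 0.19], [0.575, -0.051, 0.192], [0.575, -0.047, 0.194], [0.577, -0.044, 0.194], [0.579, -0.042, 0.194], [0.574, -0.055, 0.195], [0.584, -0.038, 0.195], [0.589, -0.039, 0.196], [0.578, -0.036, 0.197], [0.584, -0.038, 0.198], [0.572, -0.047, 0.198], [0.589, -0.039, 0.199]]
```

View pics/side3crop.png

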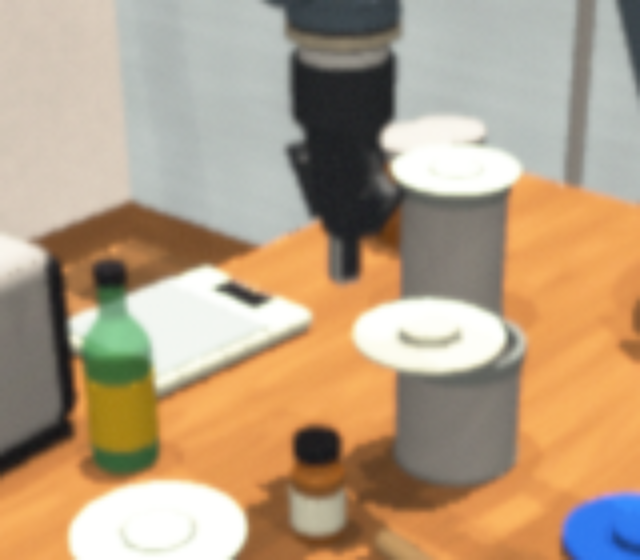

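The shut tips measure z≈0.19 in both colour and depth, while the robot reports 0.160. I'll run the same check against the start pose and the pose at z=0.16 before trusting either.

Run:
```python
from h import *
c=manip.get_calibration('side');K,R,t=[np.array(c[k],float) for k in('camera_matrix','R','t')]
def proj(P): q=K@(R@np.array(P)+t); return (q[:2]/q[2]).round(1),q[2].round(3)
print('cam pos',-R.T@t)
print(proj([.142,-.531,.2]),proj([.142,-.531,.23]))
z=np.load('pics/side0.npz');X=pts('side',z['d'])
m=(np.hypot(X[...,0]-.142,X[...,1]+.531)<.08)&(X[...,2]>.1)&(z['d']>0)
o=np.argsort(X[m][:,2])[:14]
print(np.argwhere(m)[o].tolist(),X[m][o].round(3).tolist())
cv2.imwrite('pics/side0g.png',cv2.resize(z['p'][60:200,460:600],None,fx=4,fy=4)[:,:,::-1])
# table / scene height check: table plane, known heights
for nm,P in(('low canister',(.56,.165)),('tea',(.43,.349)),('tall',(.69,-.345))):
    k=np.hypot(X[...,0]-P[0],X[...,1]-P[1])<.03; print(nm,np.percentile(X[k][:,2],[50,95]).round(4))
```

```text
cam pos [-0.07889216  0.73311749  0.67187242]
(array([505.1, 155.4]), np.float64(1.206)) (array([507.6, 146.7]), np.float64(1.191))
[[138, 506], [148, 509], [148, 510], [147, 505], [148, 508], [148, 512], [147, 507], [147, 508], [147, 509], [147, 506], [137, 506], [147, 512], [137, 505], [147, 510]] [[0.161, -0.572, 0.243], [0.129, -0.483, 0.244], [0.126, -0.485, 0.244], [0.14, -0.483, 0.244], [0.131, -0.48, 0.244], [0.121, -0.483, 0.246], [0.135, -0.482, 0.246], [0.132, -0.483, 0.246], [0.13, -0.485, 0.246], [0.137, -0.479, 0.246], [0.162, -0.571, 0.247], [0.122, -0.489, 0.247], [0.164, -0.568, 0.247], [0.127, -0.483, 0.248]]
low canister [0.0752 0.0772]
tea [0.0755 0.0772]
tall [0.1028 0.1552]
```

View pics/side0g.png

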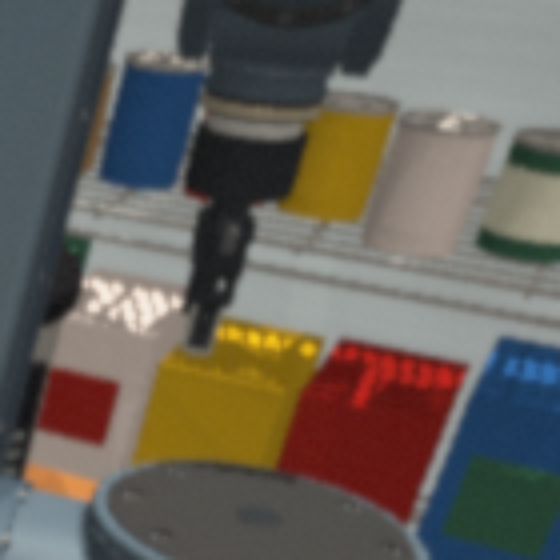

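The offset is the same in both poses: about +43 mm fully open at the start (13 mm of which is swing), and +31 mm shut now. The real fingertips therefore sit about 30 mm above the reported TCP. At ee z=0.072 the tips should be near 0.105. That height is clear of everything beside the canister even if the vision is wrong.

```bash
cat >> h.py <<'E'
def crop(f,box=(220,380,100,240)):
    z=np.load(f'pics/{f}.npz');a,b,c,d=box
    cv2.imwrite(f'pics/{f}c.png',cv2.resize(z['p'][c:d,a:b],None,fx=4,fy=4)[:,:,::-1])
def lidz(f):
    z=np.load(f'pics/{f}.npz');X=pts('side',z['d']);p=z['p'].astype(int)
    m=(np.hypot(X[...,0]-.55,X[...,1]+.14)<.1)&(X[...,2]>.108)&(X[...,2]<.15)&(p.min(-1)>150)
    Q=X[m]; print('lid bbox centre',((Q.min(0)+Q.max(0))/2).round(4)[:2],'z pct',np.percentile(Q[:,2],[5,25,50,75,95]).round(4),m.sum())
E
python3 - <<'E'
from h import *
manip.set_gripper(.4)
manip.move_l(at(.082,.072),max_speed=.15)
manip.dwell(.1)
f0=manip.current_force();print(f0,manip.current_time())
for s in np.arange(.078,.0609,-.003):
    manip.move_l(at(s,.072),max_speed=.04)
    f=manip.current_force()-f0
    print(round(s,4),'push',(-f[:2]@u).round(2),'lat',(f[:2]@yy[:2]).round(2),'z',f[2].round(2))
    if -f[:2]@u>12: break
snap('side','s4');crop('s4');lidz('s4');print(manip.current_time())
E
```

```text
[ 0.43445271  0.31957053 -0.46608182] 8.5917
0.078 push -0.57 lat -0.74 z 0.68
0.075 push -0.55 lat -0.63 z 1.09
0.072 push -0.23 lat -0.41 z -0.16
0.069 push -0.61 lat 0.05 z -0.02
0.066 push -0.11 lat 0.47 z 0.64
0.063 push -0.5 lat -0.77 z 0.63
lid bbox centre [ 0.5503 -0.1443] z pct [0.1197 0.1218 0.1227 0.1243 0.1311] 369
10.1417
```

View pics/s4c.png

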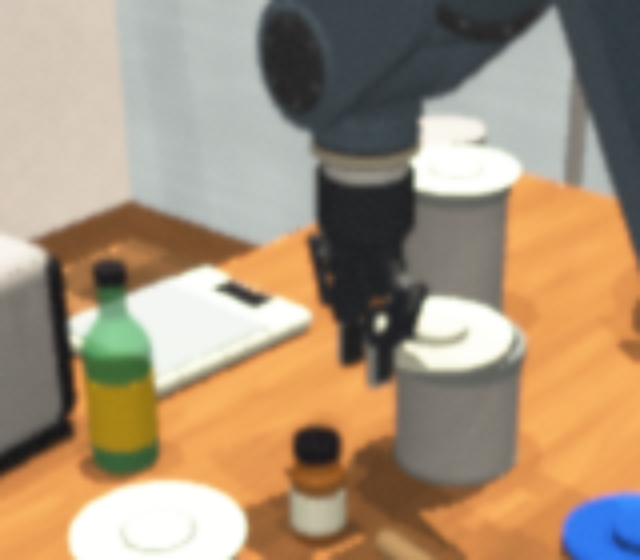

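```bash
cat >> h.py <<'E'
def lidfit(f,z0=.123,guess=None):
    z=np.load(f'pics/{f}.npz');X=pts('side',z['d']);p=z['p'].astype(int)
    Q=X[(np.hypot(X[...,0]-.55,X[...,1]+.14)<.1)&(abs(X[...,2]-z0)<.004)&(p.min(-1)>140)][:,:2]
    # boundary: per angle extreme
    c=np.array(guess if guess is not None else Q.mean(0))
    for _ in range(4):
        r=Q-c;th=np.arctan2(r[:,1],r[:,0]);d=np.hypot(*r.T);B=[]
        for a in np.arange(-np.pi,np.pi,np.pi/18):
            k=abs(th-a)<np.pi/36
            if k.sum() and d[k].max()>.05: B.append(Q[k][d[k].argmax()])
        B=np.array(B);c=fit(B,.061)[0][:2]
    R=B-c
    print('lid fit',c.round(4),'nB',len(B),'std',np.std(np.hypot(*R.T)).round(4))
    b=(p.min(-1)>140)&(abs(X[...,2]-z0-.008)<.0035)&(np.hypot(X[...,0]-c[0],X[...,1]-c[1])<.04)
    print('button mean',X[b].mean(0).round(4) if b.any() else None,b.sum())
    # plane of flange
    Z=X[(np.hypot(X[...,0]-c[0],X[...,1]-c[1])<.056)&(np.hypot(X[...,0]-c[0],X[...,1]-c[1])>.03)&(abs(X[...,2]-z0)<.008)&(p.min(-1)>140)]
    A=np.c_[Z[:,:2]-c,np.ones(len(Z))];co=np.linalg.lstsq(A,Z[:,2],rcond=None)[0]
    print('flange plane z',co[2].round(4),'slope deg',np.degrees(co[:2]).round(2),len(Z))
    return c
def canfit(f):
    z=np.load(f'pics/{f}.npz');X=pts('side',z['d']);p=z['p']
    Q=X[(abs(X[...,0]-.53)<.07)&(abs(X[...,1]+.15)<.065)&(X[...,2]>.02)&(X[...,2]<.09)&(p.max(-1)>75)][:,:2]
    q,e=fit(Q,.055);print('canister',q[:2].round(4),e.round(4),len(Q))
E
python3 - <<'E'
from h import *
for f in('side0','side3','s4'): print(f); lidfit(f); canfit(f)
print(manip.current_ee_pos(),manip.current_force(),at(.063,.072))
E
```

```text
side0
lid fit [ 0.5593 -0.1267] nB 36 std 0.0019
button mean [ 0.5594 -0.1252  0.1308] 83
flange plane z 0.1228 slope deg [0.06 0.09] 286
canister [ 0.552  -0.1593] 0.0021 580
side3
lid fit [ 0.559  -0.1264] nB 36 std 0.0019
button mean [ 0.559  -0.1254  0.1307] 86
flange plane z 0.1229 slope deg [0.   0.05] 295
canister [ 0.5521 -0.1592] 0.002 579
s4
lid fit [ 0.5562 -0.1311] nB 24 std 0.0035
button mean [ 0.5525 -0.1323  0.1308] 69
flange plane z 0.1228 slope deg [0.3  0.16] 183
canister [ 0.5521 -0.1593] 0.0019 569
[ 0.57535381 -0.06737052  0.0720103 ] [-0.33743716  0.11503452  0.07095328] [np.float64(0.575383818514662), np.float64(-0.0672419282019415), 0.072]
```

The lid moved about 6 mm and stayed level, and the canister is unchanged. I'll keep pushing.

Run:
```python
from h import *
f0=manip.current_force()*0
for s in np.r_[np.arange(.060,.0479,-.003),.0465,.045]:
    manip.move_l(at(s,.072),max_speed=.04)
    f=manip.current_force()-f0
    print(round(s,4),'push',(-f[:2]@u).round(2),'lat',(f[:2]@yy[:2]).round(2),'z',f[2].round(2))
    if -f[:2]@u>10: break
snap('side','s5');crop('s5');lidfit('s5',.121);canfit('s5');print(manip.current_time())
```

```text
0.06 push -0.04 lat -0.07 z 0.15
0.057 push 0.21 lat -0.32 z -0.0
0.054 push -0.72 lat -0.38 z -0.32
0.051 push 0.3 lat -0.78 z 0.45
0.048 push -0.02 lat -0.74 z -0.79
0.0465 push -0.5 lat -0.07 z 0.34
0.045 push 0.24 lat 0.65 z 0.11
lid fit [ 0.5539 -0.1378] nB 18 std 0.0052
button mean [ 0.5461 -0.1438  0.1286] 76
flange plane z 0.1238 slope deg [2.76 5.59] 124
canister [ 0.5521 -0.1594] 0.0038 566
11.9417
```

View pics/s5c.png

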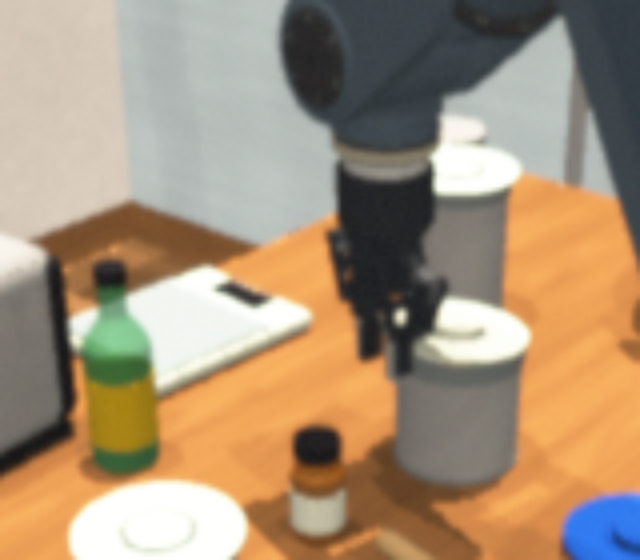

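The leading edge has dipped, as the task said it would. I'll push on in small steps.

Run:
```python
from h import *
for s in np.arange(.0435,.0389,-.0015):
    manip.move_l(at(s,.072),max_speed=.04)
    f=manip.current_force()
    print(round(s,4),'push',(-f[:2]@u).round(2),'lat',(f[:2]@yy[:2]).round(2),'z',f[2].round(2))
    snap('side','s6');lidfit('s6',.119)
    if -f[:2]@u>4: break
crop('s6');canfit('s6');print(manip.current_time())
```

```text
0.0435 push 0.76 lat 1.09 z -0.15
lid fit [ 0.5516 -0.1486] nB 19 std 0.0023
button mean [ 0.5437 -0.1451  0.1276] 78
flange plane z 0.1216 slope deg [1.05 6.24] 132
0.042 push -0.21 lat -0.31 z 0.4
lid fit [ 0.5505 -0.1492] nB 20 std 0.0031
button mean [ 0.5439 -0.1488  0.127 ] 75
flange plane z 0.121 slope deg [1.29 5.64] 145
0.0405 push 0.32 lat 0.59 z 0.43
lid fit [ 0.5504 -0.1512] nB 21 std 0.0025
button mean [ 0.5436 -0.15    0.127 ] 75
flange plane z 0.1203 slope deg [0.5  5.28] 135
0.039 push 0.33 lat -0.4 z -0.64
lid fit [ 0.5496 -0.1515] nB 20 std 0.0031
button mean [ 0.5458 -0.1545  0.1243] 26
flange plane z 0.1147 slope deg [-0.11 -0.31] 172
canister [ 0.5521 -0.1594] 0.0018 554
13.1417
```

View pics/s6c.png

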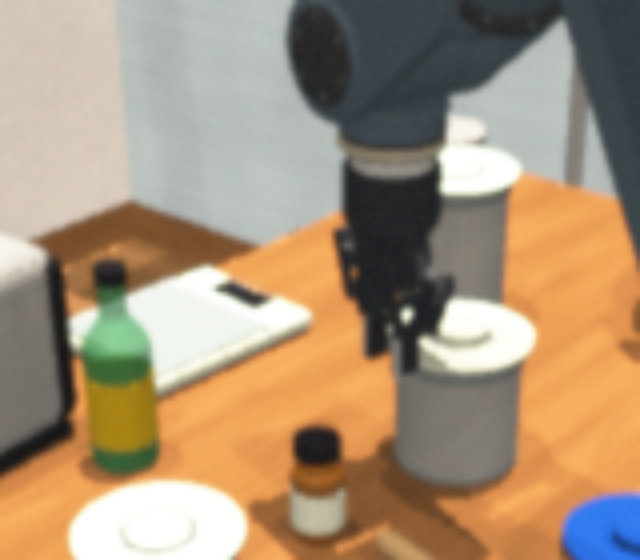

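The lid has dropped in: the flange is at z 0.1147 and level, and the canister hasn't moved. I'll back off along the push line, raise the arm clear of both views, and verify.

Run:
```python
from h import *
manip.move_l(at(.065,.072),max_speed=.06)
manip.move_l(at(.075,.20),max_speed=.2)
manip.move_ptp([.44,.10,.24],RT)
manip.set_gripper(0)
p,d=snap('top','t7');snap('side','s7');c=lidfit('s7',.115);canfit('s7')
X=pts('top',d);pp=p.astype(int)
k=(np.hypot(X[...,0]-.548,X[...,1]+.157)<.075)&(pp.min(-1)>120)&(X[...,2]>.105)
Q=X[k];print('top view lid',k.sum(),((Q.min(0)+Q.max(0))/2).round(4),np.percentile(Q[:,2],[5,25,50,75,95]).round(4))
b=k&(X[...,2]>.1205);print('button top',X[b].mean(0).round(4),b.sum())
r=np.hypot(X[...,0]-.548,X[...,1]+.157)
F=X[k&(r<.057)&(r>.03)];A=np.c_[F[:,:2]-[.548,-.157],np.ones(len(F))];print('plane',np.linalg.lstsq(A,F[:,2],rcond=None)[0].round(4))
crop('s7');crop('t7',(320,460,100,240));print(manip.current_time(),manip.current_ee_pos(),manip.current_force())
print(manip.look_for('side','button_top')[:3],manip.look_for('top','button_top')[:3])
```

```text
lid fit [ 0.5482 -0.1538] nB 36 std 0.0016
button mean [ 0.5478 -0.1535  0.1229] 85
flange plane z 0.1148 slope deg [ 0.09 -0.03] 276
canister [ 0.5519 -0.1594] 0.0019 563
top view lid 2027 [ 0.5467 -0.1562  0.1186] [0.112  0.1137 0.1149 0.1164 0.1237]
button top [ 0.5463 -0.1558  0.1233] 282
plane [-0.0021 -0.0007  0.1147]
15.9 [0.44010268 0.09989375 0.23994605] [ 0.5331173   0.18297453 -0.95574905]
[{'at': [0.5427, -0.1482, 0.1218], 'confidence': 0.65}, {'at': [0.3799, 0.1714, 0.02], 'confidence': 0.51}] [{'at': [0.3481, -0.1285, 0.0193], 'confidence': 0.69}, {'at': [0.5486, -0.1562, 0.1273], 'confidence': 0.57}]
```

View pics/s7c.png

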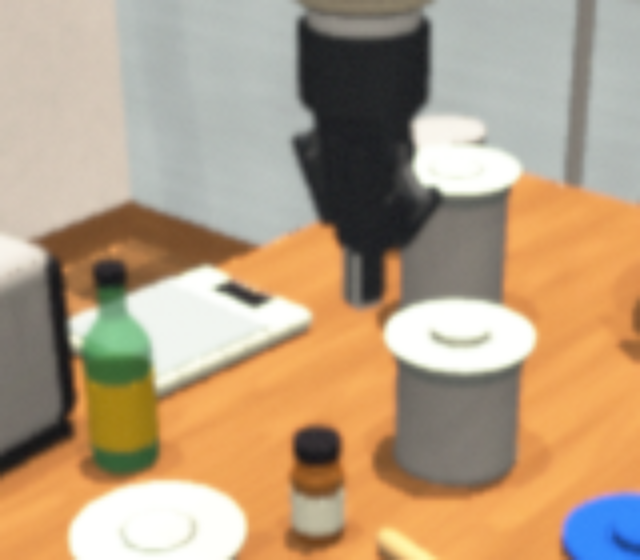

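View pics/t7c.png

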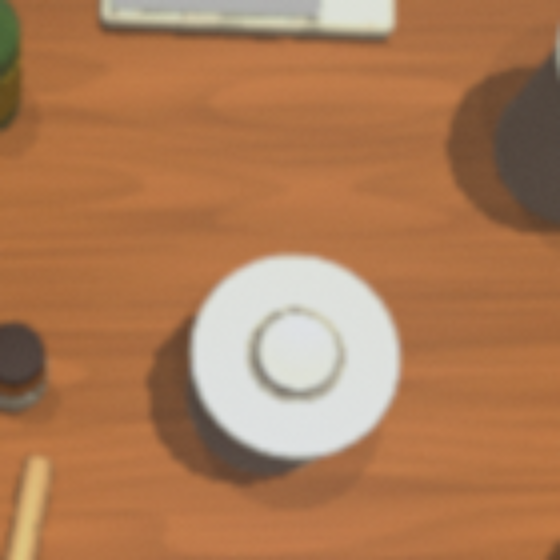

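The side view shows the lid flat all round on the canister, with the button standing up at (460,328). The top view shows it concentric at (297,355). The flange is at 0.1148 and the button top at 0.123, as expected when home. Now I'll press the button straight down with shut fingers, using force feedback.

Run:
```python
from h import *
B=[.5467,-.156]
manip.move_ptp([*B,.18],RT)
manip.move_l([*B,.105],max_speed=.12)
manip.dwell(.1);f0=manip.current_force();print(f0,manip.current_time())
z=.105
while z>.075:
    z-=.0015
    manip.move_l([*B,z],max_speed=.03)
    f=manip.current_force()-f0;e=manip.current_ee_pos()
    print(round(z,4),e[2].round(4),'F',f.round(2))
    if f[2]>18 or np.hypot(f[0],f[1])>8: break
snap('side','s8');crop('s8');print(manip.current_time())
```

```text
[0.93196823 0.08873156 1.14867995] 17.975
0.1035 0.1037 F [-2.63 -0.27 -1.24]
0.102 0.1019 F [-1.54 -0.12 -0.87]
0.1005 0.1004 F [-0.94 -0.54 -1.15]
0.099 0.0989 F [-0.73  0.18 -0.71]
0.0975 0.0974 F [-1.34 -0.59 -1.89]
0.096 0.0959 F [-1.34 -1.03 -1.12]
0.0945 0.0944 F [-1.67 -0.26 -0.59]
0.093 0.0929 F [-1.3   0.39 -1.94]
0.0915 0.0915 F [-0.6  -0.53  0.26]
0.09 0.09 F [-1.1   0.2   1.41]
0.0885 0.0884 F [-0.21  1.29  1.28]
0.087 0.0869 F [ 0.2  -0.7   0.85]
0.0855 0.0854 F [ 0.5  -0.64  1.23]
0.084 0.0846 F [-3.5   0.52  8.88]
0.0825 0.0844 F [-8.15  3.59 24.19]
21.775
```

View pics/s8c.png

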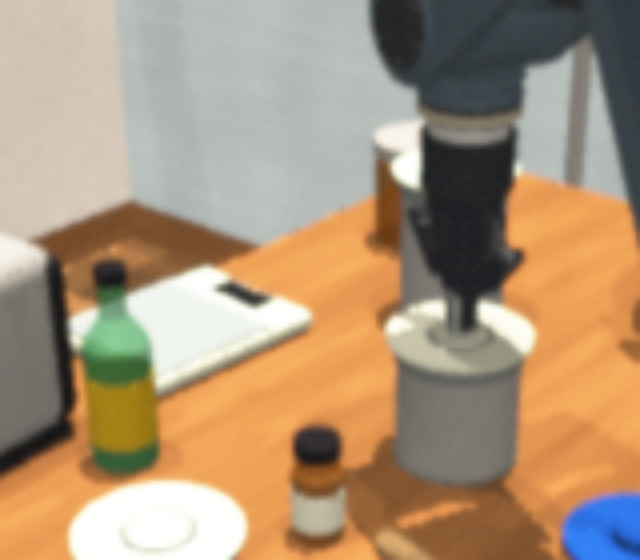

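Contact came at ee z ≈0.0925 and a hard stop at 0.0845, which is 8 mm of travel. The stop height also fits the 30 mm tool offset. I'll retract and check.

Run:
```python
from h import *
B=[.5467,-.156]
manip.move_l([*B,.20],max_speed=.12)
manip.move_ptp([.44,.10,.26],RT)
manip.dwell(.3)
p,d=snap('top','t9');snap('side','s9');lidfit('s9',.115);canfit('s9')
z0=np.load('pics/top0.npz')
X=pts('top',d);pp=p.astype(int);r=np.hypot(X[...,0]-.547,X[...,1]+.156)
k=(r<.075)&(pp.min(-1)>120)&(X[...,2]>.105);Q=X[k]
print('lid',((Q.min(0)+Q.max(0))/2).round(4),'flange z',np.median(X[k&(r>.03)&(r<.057)][:,2]).round(4),'button z',np.median(X[k&(r<.017)][:,2]).round(4))
F=X[k&(r<.057)&(r>.03)];A=np.c_[F[:,:2]-[.547,-.156],np.ones(len(F))];print('slope deg',np.degrees(np.linalg.lstsq(A,F[:,2],rcond=None)[0][:2]).round(2))
crop('s9')
for f in('side','top'):
    print([(n,[np.round(r['at'],3).tolist() for r in manip.look_for(f,n)[:1]]) for n in('low_canister','tall_canister','spice_jar','food_can','oil_bottle','mug','tea_box','spoon')])
cv2.imwrite('pics/t9v.png',p[:,:,::-1])
print(manip.current_time(),manip.current_force())
```

```text
lid fit [ 0.5485 -0.154 ] nB 36 std 0.0018
button mean None 0
flange plane z 0.1147 slope deg [0.04 0.07] 302
canister [ 0.552  -0.1594] 0.0016 562
lid [ 0.5466 -0.1561  0.1144] flange z 0.1147 button z 0.1143
slope deg [0.01 0.08]
[('low_canister', [[0.562, 0.178, 0.074]]), ('tall_canister', [[0.68, -0.336, 0.11]]), ('spice_jar', [[0.55, 0.023, 0.052]]), ('food_can', [[0.657, 0.344, 0.071]]), ('oil_bottle', [[0.743, 0.041, 0.082]]), ('mug', [[0.402, -0.349, 0.06]]), ('tea_box', [[0.416, 0.379, 0.072]]), ('spoon', [[0.368, 0.022, 0.012]])]
[('low_canister', []), ('tall_canister', [[0.695, -0.362, 0.152]]), ('spice_jar', [[0.544, -0.155, 0.114]]), ('food_can', [[0.673, 0.32, 0.102]]), ('oil_bottle', [[0.741, 0.028, 0.115]]), ('mug', [[0.548, -0.156, 0.117]]), ('tea_box', [[0.445, 0.397, 0.074]]), ('spoon', [[0.405, 0.015, 0.014]])]
25.2083 [-0.1854202  -0.0463329   0.01617139]
```

View pics/s9c.png

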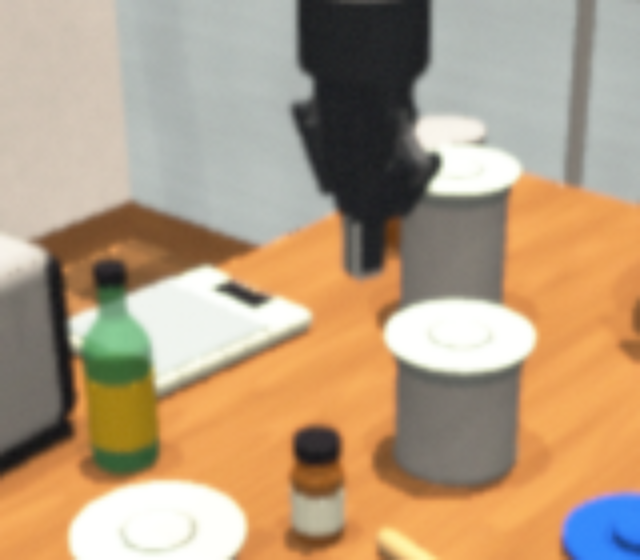

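View pics/t9v.png

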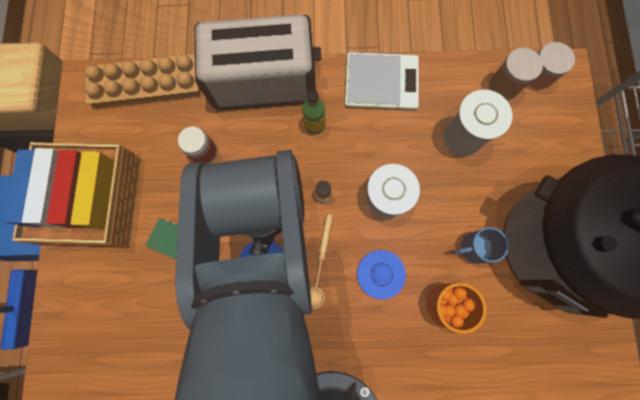

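The button is down, like the closed canisters' buttons. The lid is level and concentric, the bystanders sit at the same pixels as before, and the arm is clear. I'm handing it in.

```bash
python3 -c "
from bench import manip
manip.sign_off();print(manip.current_time())"
```

```text
the job is handed in; nothing more can be done
the job is handed in; nothing more can be done
```

The lid is home in the canister mouth and its button is pressed all the way down. I handed the job in at about 25 s, with the arm clear of everything.

**What I did:** I pushed the lid about 30 mm sideways by its edge with two half-open fingertips. Its leading edge dipped, then it dropped in. I backed off and checked it was seated before touching the button. Then I pressed the button with shut fingers: contact, 8 mm of travel, then a hard stop at about 24 N.

**Last checks:**
- **Lid:** the flange top measures 0.1147 m against 0.115 m expected, with a tilt of no more than 0.1°.
- **Canister:** its position is unchanged to within 0.2 mm.
- **Surroundings:** the bystanders that show sit at the same pixels in the top view as at the start. The arm hid the low canister and part of the tea box there; both still showed in the side view.

**What disagreed:**
- **Tool offset:** the real fingertips sit about 30 mm above the reported TCP. Both cameras' heights and the button contact agreed on this, and I corrected for it.
- **Force during the push:** the readings stayed within noise, so I followed the push with the side camera instead.
- **Button height:** the final depth reading was 0.114 m against 0.116 m expected. I put this down to depth noise, since the travel and hard stop show it is fully down.
- **Networks:** they gave a few wrong or missing detections, such as "mug" and "spice_jar" on the lid, which I discounted against the pictures.

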